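# Isolate the cut-off saw and clear its offcut into the scrap chute

## Task

Before touching the offcut, make the saw safe: swing the isolator handle fully to off, so that the hole in its tip lines up with the hole in the padlock hasp. Then line the short offcut up with the scrap chute and push it off the end of the saw's ledge, without lifting it, so that it drops into the chute and comes to rest at the bottom. Leave the long piece on the ledge, and the padlock, bearing ring and oil bottle on the bench, where they are.

Things in the scene. Friction and masses are not known exactly. Their poses are not given: they have to be found in the camera images.
- offcut_center (a point): Centre (half-way up) of the short offcut: loose slotted square aluminium profile 40 x 40 mm, 90 mm long (its own y axis), about 0.16 kg, lying on the saw's steel ledge, so 170 mm above the bench. It lies to one side of the chute's line, at the near (robot) or far side of the ledge; the long piece lies at the other side.
- kept_center (a point): Centre of the long piece to leave alone: the same 40 x 40 mm aluminium profile, 160 mm long (along its own y axis), lying on the ledge roughly parallel to the offcut, about 180 mm from it across the ledge.
- saw: Grey bench cut-off saw with a flat steel top (the ledge), 150 mm above the bench; origin on the bench. In its axes the ledge spans x -0.15 to 0.148 m, from its open end at y = -0.12 towards +y. A fence 22 mm high stands along the far (+x) side from x = 0.148. The saw's head (round green guard, motor, pull handle), up to 0.21 m above the ledge, begins at y = 0.21.
- chute_lip (a point): Point on the top edge of the ledge's open end (150 mm above the bench), at the middle of the chute's width. Its y axis points back along the ledge, square to the end: pushing along -y goes over the end into the chute. x runs along the end, which is wider than the chute: what goes over beside the chute falls on the bench.
- chute: Open-topped steel trough below the ledge's end; origin on the bench, 150 mm straight below chute_lip, same axes. 100 mm wide inside (x), reaching out to y = -0.178 m; side walls 4 mm thick, rims 122 mm above the bench; end wall 85 mm high. Its floor falls steeply to y = -0.095, then is flat, 6 mm above the bench.
- handle (a joint): Angle (rad) of the isolator's handle about its upright axis: 0 to 0.25 at the start = on, pointing to the robot's side (-x of the isolator); it grows clockwise seen from above; 1.571 = off, pointing to the isolator's +y, holes in line; end stop at 1.585. It turns stiffly (0.22 N m, about 4 N at 55 mm from the axis) and stays where it is left.
- isolator_pivot (a point): On the handle's axis, at the top face of the grey isolator box (160 x 160 mm, 90 mm high, on the bench at the robot's right); axes of the isolator. Handle: black hub 48 mm across, 37 mm high; from it a black bar 16 mm wide, out to 78 mm from the axis, 13 to 39 mm above the box top; then a steel tab 30 mm wide, 14 to 19 mm above the box top, out to 107 mm.
- handle_hole (a point): Centre of the 12 mm padlock hole in the steel tab at the handle's tip, 90 mm from the turning axis; moves with the handle.
- hasp_hole (a point): Point above the 12 mm hole in the fixed steel hasp plate (32 mm wide, 8 mm thick) that sticks out from the isolator's +y side, 90 mm from the turning axis, at the level of handle_hole. The handle's hole comes over this one when it is off.
- padlock: Brass padlock, 40 x 75 x 22 mm, lying on the bench; leave alone.
- hub: Steel bearing ring, 84 mm outside diameter, 28 mm high, lying on the bench in front of the chute; leave alone.
- oil: White plastic bottle, 64 mm diameter, 150 mm high, standing on the bench beyond the chute; leave alone.
- offcut: The same short offcut; here its origin is the centre of its underside, 20 mm below offcut_center.
There are look-alikes about, which are no part of the job. Leave any green or yellow look-alike of the offcut alone.

How it is judged (in metres and radians):
On the way, in this order (a step that is already met when the one before it is completed fails the run):
1. the isolator is off, its padlock holes in line within 4 mm (horizontal distance between handle_hole and hasp_hole below 0.004 m), for 0.3 s.
2. the offcut has dropped into the chute (x of offcut_center in the frame of chute_lip between -0.05 and 0.05 m and y of offcut_center in the frame of chute_lip between -0.178 and 0 m and z of offcut_center in the frame of chute_lip below -0.06 m), for 0.3 s.
At the end, for the whole second after the job is handed in: The handle's hole lies over the hasp's hole within 4 mm (seen from above); the offcut's centre is between the chute's walls, at least 60 mm below the ledge's top, and at rest; the long piece is within 20 mm of where it was (all of step 2 and horizontal distance between handle_hole and hasp_hole below 0.004 m and linear speed of offcut below 0.02 m/s and distance of kept_center from where it was at the start of the episode below 0.02 m); the robot touches nothing.
It fails at once if the offcut is moved (over 15 mm) while the isolator's holes are more than 20 mm out of line (distance of offcut_center from where it was at the start of the episode above 0.015 m and horizontal distance between handle_hole and hasp_hole above 0.02 m).
It fails at once if the offcut is lifted more than 25 mm off the ledge (height (world z) of offcut_center above 0.195 m).
It fails at once if the long piece is moved by more than 20 mm (distance of kept_center from where it was at the start of the episode above 0.02 m).
It fails at once if the padlock, bearing ring or oil bottle is moved by more than 30 mm (distance of any of padlock, hub, oil from where it was at the start of the episode above 0.03 m).
It also fails if it takes over 67 s, if anything falls off the work surface, if the arm or the gripper's body presses on something with over 40 N, if the wrist force passes 120 N, or if a joint passes its speed limit or range.

## Robot

A 6-joint arm with a two-finger parallel gripper is mounted at the origin on the work surface. World frame = base frame: x ahead of the robot, y to its left, z up, the work surface at z = 0. Lengths are in mm, angles in rad, forces in N, time in s.
With the tool pointing down it reaches from about 350 to 775 mm from the base axis. Payload 7.3 kg.
Tool frame: the origin (TCP) lies on the centre line of the jaws, within the pads' length; the fingertips stand 17 mm ahead of it and the grasp point (between the pads) lies 2 mm behind it; z points along the fingers, y is the line along which they close (so a half turn about z gives the same grasp; the last joint's range is limited). The gripper opens to 92 mm and grips with 3 to 60 N. Pads are 19 mm wide; open, the fingers measure 130 mm over their backs; the gripper's body (75 mm by 190 mm) begins 47 mm behind the grasp point.
Start: joints at [-1.255, 0.342, 1.524, -0, 1.275, -0.146], TCP at [233.944, -470.018, 213.641] pointing down, gripper open.
Joint ranges: [-2.53, 2.53], [-0.77, 2.02], [0.04, 2.7], [-1, 4.14], [0.28, 2.66], [-3.11, 3.11]. Speed limits (rad/s): [2.57, 2.57, 3.14, 3.14, 3.14, 3.14].

## Interface

Orientations are given as [roll, pitch, yaw] about the fixed x, y, z axes, in that order (R = Rz(yaw) Ry(pitch) Rx(roll)).
In Python, from plant import bot gives the robot as it stands. The module is installed in compiled form; this text tells all that it offers.
- The arm moves only by the shell command python3 -m pendant 'ROWS'. ROWS is JSON, a list of rows, each a list of 3 entries, a list of its own where there are three numbers: the shift along the world's x, y, z as a fraction of full scale, then the turn, a rotation vector about the world's x, y, z as a fraction of full scale, then the opening, from -1 (shut) to 1 (fully open), so that 0 is half open. In form: [[[tx, ty, tz], [rx, ry, rz], claw], ...]. A call has exactly 10 rows; each row shifts and turns the commanded pose from where the row before left it; what a row does not reach is not made up. Full scale, the value 1, is 30 mm for a shift and 0.12 rad for a turn. A row lasts 1/12 s, in which the tool goes at most 41.7 mm and 7.16 degrees, less where a joint would pass 70% of its speed; a pose out of reach is approached as far as the arm can. A call with a number of a shift or a turn outside -1 to 1 is refused whole. A call with a gripper value outside its range is refused whole. The fingers move at their own pace and stop on an object; the grip force is fixed at half the most. Time passes only in rows, so rows that do not move let the fingers close, or fill a call up. It gives the time, the measured TCP pose, the force, the opening and the grip force at its end, in the units of the state.
- bot.get_obs(): the state, without advancing time (a new reading comes with each control period).
- bot.capture(name): name is "scene" or "top" or "wrist"; returns the picture (480x640x3 uint8, blue, green, red); there is no depth.
- bot.camera_params(name): a dict with "fovy" (degrees; the focal length in pixels is half the picture's height over the tangent of half this angle, whatever the lens; pixels are square), "cx", "cy" (the principal point, pixels), "camera_from_world" (4x4, takes a point from world to camera coordinates). Camera axes: x right, y down, z forward; pixel columns grow to the right and rows downward; lengths in mm; the calibration is good to about 2 mm. A picture is of the moment at which its call begins: read the wrist's pose just before it. camera_params takes no time and is no camera call; for the wrist camera it gives the pose at the moment of the call.
- bot.close_job(): hands the job in; it is judged then, once.
The state is a dict: "time": time; "joint_positions": joint angles; "dq": joint speeds; "tau": joint torques, N m; "tool_pos": TCP position; "tcp_rot": TCP orientation; "contact_force": force on the tool from outside, world axes, zero at the start; "moment": the same for the moment, N m; "grip_width": finger opening in mm; "finger_force": force on a finger pad.
Only numpy, scipy, OpenCV 4.12 (cv2) and the standard library are available. Lean on these libraries where they do the work, as an engineer would, in place of code of your own. Each camera call takes 0.05 s, during which the arm holds its last target. There are 200 camera calls.

## Working session

There is one attempt and no reset: what is moved stays moved. The work goes in short steps, Python scripts to look and compute and a shell command to move; the robot and the scene stay as the last step left them, time stands still between calls to the robot, and variables do not carry over. Pictures are saved under pics/ and viewed, at most 10 in all, crops included, and the job is handed in when it is done.

```bash
mkdir -p pics; cat > h.py <<'E'
import numpy as np,cv2
from plant import bot
def ray(name,u,v,z,P=None):
    P=P or bot.camera_params(name); f=240/np.tan(np.radians(P['fovy'])/2)
    T=np.array(P['camera_from_world']); R=T[:3,:3]; c=-R.T@T[:3,3]
    d=R.T@np.array([(u-P['cx'])/f,(v-P['cy'])/f,1]); return c+d*(z-c[2])/d[2]
def proj(name,p):
    P=bot.camera_params(name); f=240/np.tan(np.radians(P['fovy'])/2)
    T=np.array(P['camera_from_world']); q=T[:3,:3]@np.array(p)+T[:3,3]
    return q[:2]/q[2]*f+[P['cx'],P['cy']]
E
python3 - <<'E'
from h import *
for n in("scene","top"):
    cv2.imwrite(f'pics/{n}0.png',bot.capture(n)); P=bot.camera_params(n); print(n,{k:(v if k!='camera_from_world' else np.round(v,3).tolist()) for k,v in P.items()})
print(bot.get_obs())
E
```

```text
scene {'fovy': 47.37284070799747, 'cx': 324.12577386251616, 'cy': 246.62647392491448, 'camera_from_world': [[-0.432, 0.902, -0.008, 139.084], [0.639, 0.299, -0.709, -262.454], [-0.637, -0.311, -0.705, 1927.535], [0.0, 0.0, 0.0, 1.0]]}
top {'fovy': 50.21940123870685, 'cx': 321.10838802342505, 'cy': 240.9733437824427, 'camera_from_world': [[-0.019, -1.0, 0.012, 83.821], [-0.994, 0.018, -0.109, 514.153], [0.109, -0.014, -0.994, 1286.269], [0.0, 0.0, 0.0, 1.0]]}
{'time': 0.1, 'joint_positions': array([-1.25497417e+00,  3.42678586e-01,  1.52490665e+00,  2.79785577e-05,
        1.27536987e+00, -1.46005020e-01]), 'dq': array([ 0.0003569 , -0.00166548, -0.00133965,  0.00071287, -0.00078471,
       -0.00229445]), 'tau': array([ 2.45959767e-03, -4.32002628e+01, -2.44694245e+01,  7.19925016e-02,
        5.26732416e-02, -4.73030127e-05]), 'tool_pos': array([ 233.84345412, -469.6391249 ,  213.0063829 ]), 'tcp_rot': array([-3.14024859e+00, -2.24689704e-04,  4.61818861e-01]), 'contact_force': array([ 0.87371515, -0.10201848, -0.80550033]), 'moment': array([-0.01908497,  0.02932839,  0.00521975]), 'finger_force': 0.0, 'grip_width': 91.92692239697386}
```

View pics/top0.png

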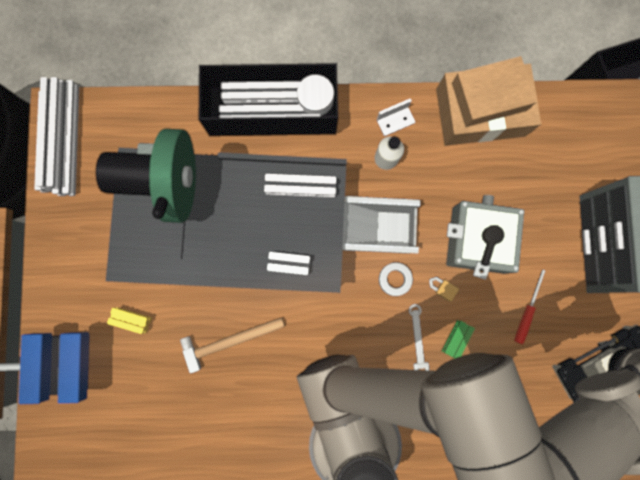

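View pics/scene0.png

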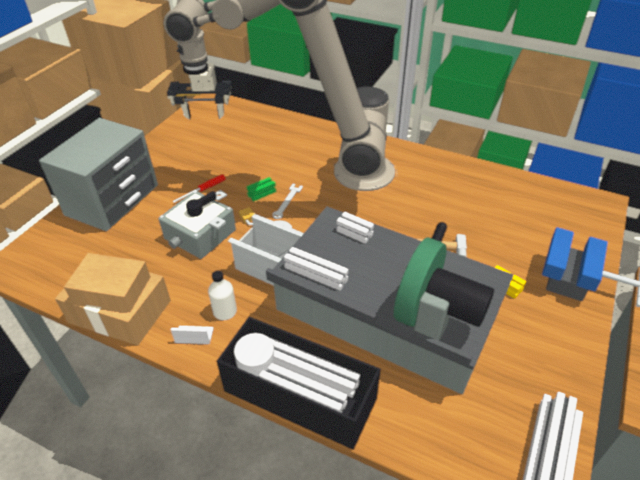

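The top view shows the offcut at (289,263), near side, and the long piece at (300,185), far side. The chute is at (382,225). The isolator hub is at (493,235), its tab at (482,270) and its hasp at (455,231).
Look-alikes: green block (457,338), yellow block (130,320), bars in the black bin (280,95), rack profiles (57,135) and a bracket (396,118). I choose the short silver piece on the ledge and check it in a close crop.

```bash
python3 - <<'E'
from h import *
im=cv2.imread('pics/top0.png')[150:310,250:530]
g=cv2.resize(im,None,fx=2.85,fy=2.85,interpolation=cv2.INTER_CUBIC)
for i in range(0,280,20): cv2.putText(g,str(250+i),(int(i*2.85),8),0,.3,(255,255,255),1);cv2.line(g,(int(i*2.85),8),(int(i*2.85),14),(255,255,255),1)
for i in range(0,160,20): cv2.putText(g,str(150+i),(0,int(i*2.85)),0,.3,(255,255,255),1)
cv2.imwrite('pics/crop.png',g)
def p(n,u,v,z): print(n,ray('top',u,v,z).round(1)[:2])
p('offcut',289,263,190);p('kept',300,185,190)
p('endnear',341,291,150);p('endfar',346,160,150)
p('hub',493,235,127);p('tab',482,270,107);p('hasp',455,231,90)
E
```

```text
offcut [449.6 149.4]
kept [626.6 122.2]
endnear [385.6  32.5]
endfar [694.   13.5]
hub [ 511.7 -334.2]
tab [ 429.8 -310. ]
hasp [ 527.6 -254.1]
```

View pics/crop.png

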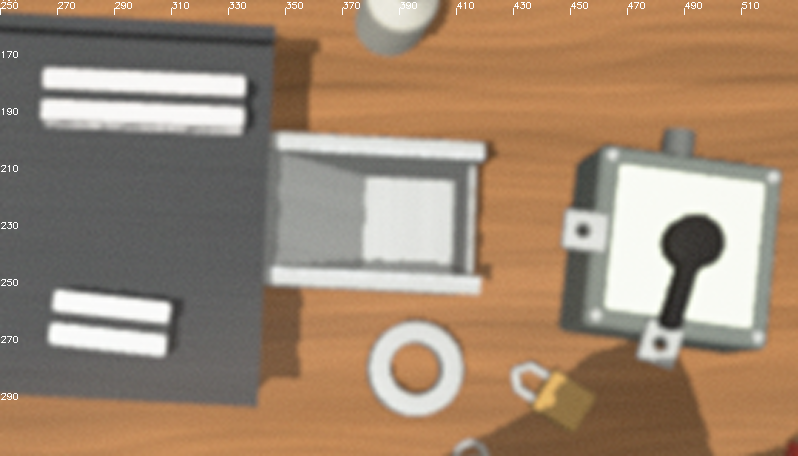

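```bash
python3 - <<'E'
from h import *
def p(n,u,v,z):
    q=ray('top',250+u/2.85,150+v/2.85,z)[:2]; print(n,q.round(1)); return q
c=[p('off',*a,190) for a in[(54,290),(172,301),(168,357),(48,344)]]; print(np.mean(c,0),np.linalg.norm(c[0]-c[1]),np.linalg.norm(c[1]-c[2]))
d=c[0]-c[1]+c[3]-c[2];print('yaw of long axis',np.arctan2(d[1],d[0]))
k=[p('kept',*a,190) for a in[(44,67),(246,76),(245,132),(41,122)]];print(np.mean(k,0))
a=p('farin',277,150,122);b=p('farin2',486,161,122);e=p('nearin',270,268,122);f=p('nearin2',481,276,122)
a1=p('farout',277,132,122);f1=p('nearout2',481,294,122)
d=(a-b)+(e-f);print('chute yaw',np.arctan2(d[1],d[0]),np.linalg.norm(a-e))
n=p('ledgenear',257,405,150);fa=p('ledgefar',275,28,150);d=n-fa;print('ledge -x dir',np.arctan2(d[1],d[0]))
h=p('hub',692,241,127);t=p('tabhole',660,344,109);s=p('hasp',583,230,100)
print(np.linalg.norm(h-t),np.linalg.norm(h-s),np.arctan2(*(t-h)[::-1]),np.arctan2(*(s-h)[::-1]))
b=[p('box',*a,90) for a in[(612,154),(773,177),(757,338),(596,315)]];print(np.mean(b,0))
E
```

```text
off [475.6 193.9]
off [465.3 101.4]
off [421.4 105.3]
off [433.3 198.9]
[448.87517041 149.86516337] 93.0906032032418 44.045000393740594
yaw of long axis 1.4518650634243089
kept [654.5 200.4]
kept [644.6  39.2]
kept [599.1  41. ]
kept [609.9 203.1]
[627.0496122  120.94454454]
farin [596.8  11.3]
farin2 [ 584.4 -164.9]
nearin [496.9  19.6]
nearin2 [ 487.1 -156.8]
farout [612.2  10.9]
nearout2 [ 472.  -156.2]
chute yaw 1.5077452076567472 100.18555261784218
ledgenear [383.1  34.5]
ledgefar [694.4  12.3]
ledge -x dir 3.07041137237692
hub [ 512.8 -333.8]
tabhole [ 428.1 -308.2]
hasp [ 527.1 -250.3]
88.50956910269565 84.7083955215518 2.848433116796145 1.401626295989455
box [ 594.3 -281.5]
box [ 571.7 -420.5]
box [ 432.5 -398.1]
box [ 454.8 -260.8]
[ 513.32436862 -340.22284075]
```

```bash
R='x'; python3 -m pendant '[[[0.374,0.25,0],[0,0,0.97],0.2],[[0.374,0.25,0],[0,0,0.97],0.2],[[0.374,0.25,0],[0,0,0.97],0.2],[[0.374,0.25,0],[0,0,0.97],0.2],[[0.374,0.25,0],[0,0,0.97],0.2],[[0.374,0.25,0],[0,0,0.97],0.2],[[0.374,0.25,0],[0,0,0.97],0.2],[[0.374,0.25,0],[0,0,0.97],0.2],[[0.374,0.25,0],[0,0,0.97],0.2],[[0.374,0.25,0],[0,0,0.97],0.2]]'
python3 -m pendant '[[[0.374,0.25,0],[0,0,0.97],0.2],[[0.374,0.25,0],[0,0,0.97],0.2],[[0.374,0.25,0],[0,0,0.97],0.2],[[0.374,0.25,0],[0,0,0.97],0.2],[[0.374,0.25,0],[0,0,0.97],0.2],[[0.374,0.25,0],[0,0,0.97],0.2],[[0.374,0.25,0],[0,0,0.97],0.2],[[0.374,0.25,0],[0,0,0.97],0.2],[[0.374,0.25,0],[0,0,0.97],0.2],[[0.374,0.25,0],[0,0,0.97],0.2]]'
python3 - <<'E'
from h import *
o=bot.get_obs();im=bot.capture('wrist')
for q in [(512.9,-339.5,127),(428.1,-308.2,109),(527.1,-250.3,100)]:
    u=proj('wrist',q);print(u); cv2.drawMarker(im,tuple(int(i) for i in u),(0,0,255),0,16,1)
cv2.imwrite('pics/w1.png',im); print(o['tool_pos'],o['tcp_rot'],o['grip_width'])
E
```

```text
time: 0.93
tool_pos: [346.5, -394.4, 213.2]
tcp_rot: [-3.141, -0.001, 1.632]
contact_force: [-0.4, -0.3, -0.1]
grip_width: 55.3
finger_force: 0.0
time: 1.77
tool_pos: [458.7, -319.4, 213.2]
tcp_rot: [3.141, -0.001, 2.796]
contact_force: [0.1, -0.2, -0.5]
grip_width: 55.2
finger_force: 0.0
[309.01956645 322.34124341]
[310.73443058 199.98095554]
[417.87428275 289.23592017]
[ 458.67478542 -319.42512211  213.17887447] [ 3.14108913e+00 -9.52779922e-04  2.79553266e+00] 55.229985377001945
```

View pics/w1.png

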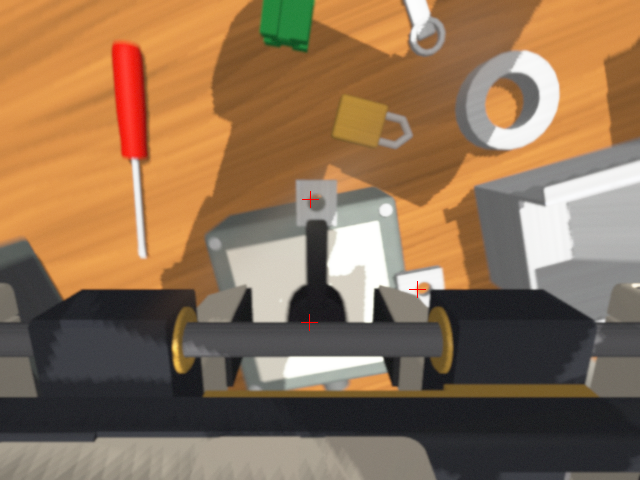

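The wrist view shows the bar between the open fingers, with the tab hole at (316,203) and the hasp hole at (425,289). Both are a few mm right of my predictions, so I refine the pivot.

```bash
python3 - <<'E'
from h import *
t=ray('wrist',316,203,109)[:2];s=ray('wrist',425,289,102)[:2];b=ray('wrist',317,225,129)[:2];print(t,s,b)
a=1.411
y=np.array([np.cos(a),np.sin(a)]);pv=s-90*y;print('pivot',pv,np.linalg.norm(t-pv),np.arctan2(*(t-pv)[::-1]))
E
```

```text
[ 431.51609722 -305.25600642] [ 527.89349026 -245.10889847] [ 443.60408311 -308.98751305]
pivot [ 513.57294841 -333.96227253] 86.93317284847546 2.8050658386538436
```

```bash
python3 -m pendant '[[[0,0.13,-0.5],[0,0,0],0.2],[[0,0,-0.67],[0,0,0],0.2],[[0,0,-0.67],[0,0,0],0.2],[[0,0,-0.67],[0,0,0],0.2],[[0,0,-0.65],[0,0,0],0.2],[[0,0,0],[0,0,0],0.2],[[0,0,0],[0,0,0],-1],[[0,0,0],[0,0,0],-1],[[0,0,0],[0,0,0],-1],[[0,0,0],[0,0,0],-1]]'
```

```text
time: 2.65
tool_pos: [458.8, -316.6, 120.2]
tcp_rot: [-3.141, 0.002, 2.789]
contact_force: [0.0, -0.3, 0.2]
grip_width: 32.8
finger_force: 0.0
```

```bash
python3 -m pendant '[[[0,0,0],[0,0,0],-1],[[0,0,0],[0,0,0],-1],[[0,0,0],[0,0,0],-1],[[0,0,0],[0,0,0],-1],[[0,0,0],[0,0,0],-1],[[0,0,0],[0,0,0],-1],[[0,0,0],[0,0,0],-1],[[0,0,0],[0,0,0],-1],[[0,0,0],[0,0,0],-1],[[0,0,0],[0,0,0],-1]]'
python3 - <<'E'
from h import *
p=bot.get_obs()['tool_pos'][:2];pv=np.array([513.3,-335]);d=p-pv;r=np.hypot(*d);a=np.arctan2(d[1],d[0]);print(r,a)
aa=np.linspace(a,1.41-0.01,13) 
q=pv+r*np.c_[np.cos(aa),np.sin(aa)];print((np.diff(q,axis=0)/30).round(2).tolist(),(aa[1]-aa[0])/.12)
E
```

```text
time: 3.48
tool_pos: [458.3, -316.1, 118.8]
tcp_rot: [3.141, -0.0, 2.79]
contact_force: [-0.2, -1.1, 0.6]
grip_width: 0.1
finger_force: 0.0
58.11939944528305 2.8104550875462473
[[0.09, 0.21], [0.11, 0.2], [0.13, 0.18], [0.15, 0.17], [0.17, 0.15], [0.19, 0.13], [0.2, 0.1], [0.21, 0.08], [0.22, 0.05], [0.23, 0.03], [0.23, 0.0], [0.23, -0.03]] -0.9794826996848934
```

The fingers closed on nothing, so I look again.

```bash
python3 - <<'E'
from h import *
a=bot.capture('wrist');b=bot.capture('scene')[130:290,110:280]
cv2.imwrite('pics/w2.png',np.hstack([cv2.resize(a[100:420,150:500],(437,400)),cv2.resize(b,(363,400)[:1]+(342,),interpolation=2) if 0 else cv2.resize(b,(360,400),interpolation=cv2.INTER_CUBIC)]))
E
```

```text
(no output)
```

View pics/w2.png

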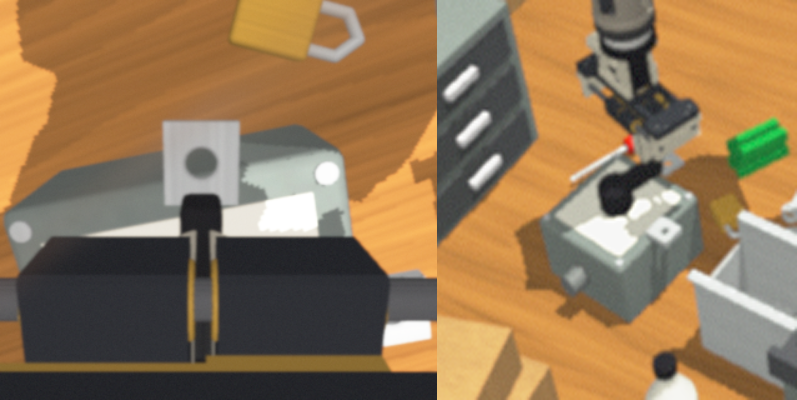

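```bash
python3 - <<'E'
from h import *
o=bot.get_obs();print(o['tool_pos'],o['grip_width'],o['finger_force'])
print('tab',ray('wrist',311,229.6,109), 'bar',ray('wrist',150+201*.8,100+195*.8,129))
im=bot.capture('scene')
def m(p,c):
    u=proj('scene',p);print(p,u.round());cv2.drawMarker(im,tuple(int(i) for i in np.round(u)),c,0,5,1)
t=o['tool_pos'];m(t+[0,0,-17],(0,0,255));m(t,(0,255,255))
cv2.imwrite('pics/s2.png',cv2.resize(im[170:260,150:270],None,fx=6,fy=6,interpolation=cv2.INTER_NEAREST))
a=bot.capture('wrist')
for k,c in((-17,(0,0,255)),(0,(0,255,255))):print('wristproj',proj('wrist',t+[0,0,k]))
E
```

```text
[ 458.32456767 -316.08207172  118.81198495] 0.3787923488203217 0.0
tab [ 428.50995964 -306.30506014  109.        ] bar [ 435.92233932 -309.07984311  129.        ]
[ 458.32456767 -316.08207172  101.81198495] [211. 202.]
[ 458.32456767 -316.08207172  118.81198495] [210. 197.]
wristproj [313.14744184 283.83529378]
wristproj [313.2528408  295.84955299]
```

View pics/s2.png

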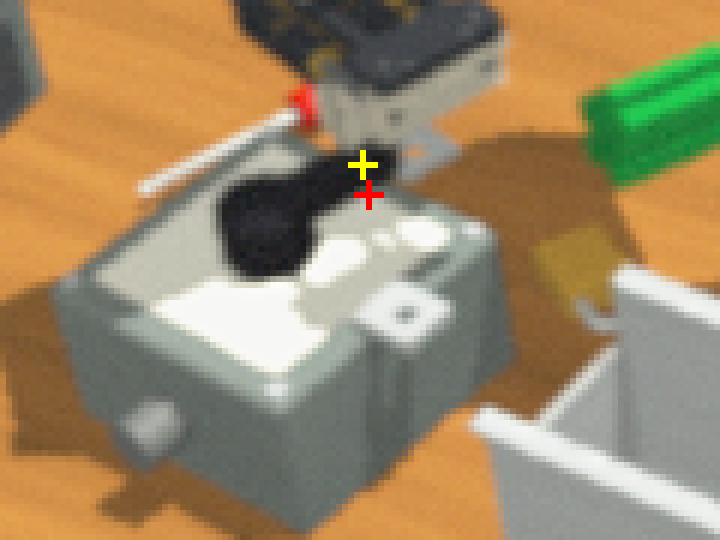

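```bash
python3 -m pendant '[[[0.09,0.21,0],[0,0,-0.98],-1],[[0.11,0.2,0],[0,0,-0.98],-1],[[0.13,0.18,0],[0,0,-0.98],-1],[[0.15,0.17,0],[0,0,-0.98],-1],[[0,0,0],[0,0,0],-1],[[0,0,0],[0,0,0],-1],[[0,0,0],[0,0,0],-1],[[0,0,0],[0,0,0],-1],[[0,0,0],[0,0,0],-1],[[0,0,0],[0,0,0],-1]]'
python3 - <<'E'
from h import *
cv2.imwrite('pics/s3.png',np.hstack([cv2.resize(bot.capture('scene')[170:260,150:270],(400,300),interpolation=2),cv2.resize(bot.capture('wrist'),(400,300))]))
E
```

```text
time: 4.52
tool_pos: [472.6, -293.6, 118.8]
tcp_rot: [3.142, 0.0, 2.32]
contact_force: [0.1, 1.0, 0.0]
grip_width: 0.4
finger_force: 0.0
```

View pics/s3.png

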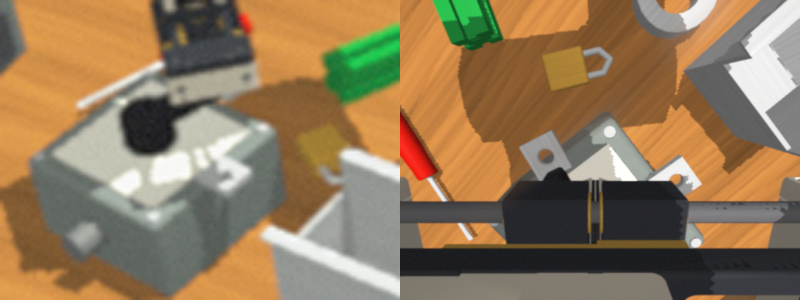

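The gripper moved but the handle stayed, so the fingers are either above the bar or thinner than I assumed. I check the fingertip height in the scene image.

```bash
python3 - <<'E'
from h import *
o=bot.get_obs();t=o['tool_pos'];im=bot.capture('scene')
for dz in(-17,0,20,40): print(dz,proj('scene',t+[0,0,dz]).round(1))
g=im[165:245,165:271].copy();g=cv2.resize(g,None,fx=7,fy=7,interpolation=cv2.INTER_NEAREST)
for dz,c in((-17,(0,0,255)),(20,(0,255,255))):
    u=(proj('scene',t+[0,0,dz])-[165,165])*7; cv2.circle(g,tuple(int(i) for i in u),4,c,1)
cv2.imwrite('pics/s4.png',g)
E
```

```text
-17 [214.3 206.5]
0 [213.5 202.2]
20 [212.4 197. ]
40 [211.4 191.8]
```

View pics/s4.png

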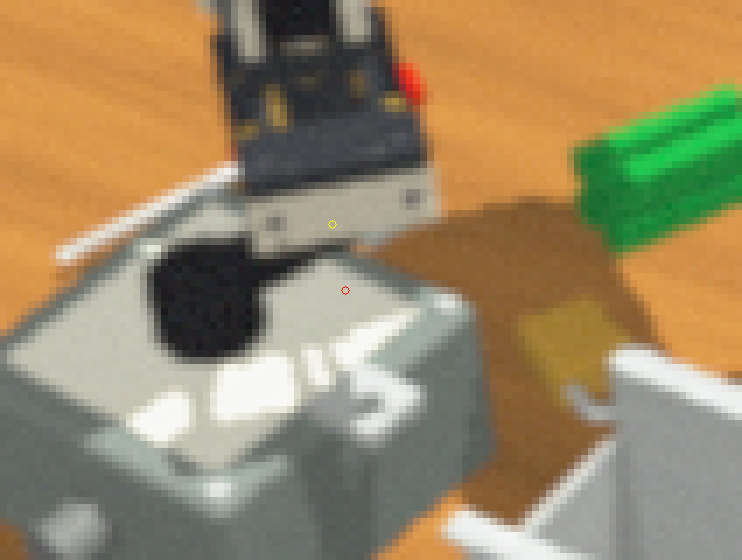

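```bash
python3 - <<'E'
from h import *
print('hub',proj('scene',(513.3,-335,127)),'seen ~194.3,201'); print('hasp',proj('scene',(527.5,-248,100)),'seen ~219,221'); print('chute rim far end',proj('scene',(584.4,-164.9,122)), proj('scene',(487,-157,122)))
o=bot.get_obs();T=np.array(bot.camera_params('wrist')['camera_from_world']);print(o['tool_pos'],o['joint_positions'],'cam pos',(-T[:3,:3].T@T[:3,3]).round())
E
python3 -m pendant '[[[-0.15,-0.17,0],[0,0,0.98],0.2],[[-0.13,-0.18,0],[0,0,0.98],0.2],[[-0.11,-0.2,0],[0,0,0.98],0.2],[[-0.09,-0.21,0],[0,0,0.98],0.2],[[0,0,0],[0,0,0],0.2],[[0,0,0],[0,0,0],0.2],[[0,0,0],[0,0,0],0.2],[[0,0,0],[0,0,0],0.2],[[0,0,0],[0,0,0],0.2],[[0,0,0],[0,0,0],0.2]]'
```

```text
hub [193.50355541 204.31899158] seen ~194.3,201
hasp [216.9516619  222.43552717] seen ~219,221
chute rim far end [229.55438651 237.60967154] [250.14182007 217.23042933]
[ 472.65089967 -293.45002813  118.83749918] [-6.93420986e-01  4.89448283e-01  1.57125764e+00  7.98426199e-05
  1.08085630e+00 -1.44228749e+00] cam pos [ 425. -243.  290.]
time: 5.5
tool_pos: [458.5, -315.9, 118.8]
tcp_rot: [3.141, -0.0, 2.789]
contact_force: [0.3, -0.2, -0.7]
grip_width: 54.7
finger_force: 0.0
```

```bash
python3 -m pendant '[[[0,0,-0.1],[0,0,0],0.2],[[0,0,-0.1],[0,0,0],0.2],[[0,0,-0.1],[0,0,0],0.2],[[0,0,0],[0,0,0],-1],[[0,0,0],[0,0,0],-1],[[0,0,0],[0,0,0],-1],[[0,0,0],[0,0,0],-1],[[0,0,0],[0,0,0],-1],[[0,0,0],[0,0,0],-1],[[0,0,0],[0,0,0],-1]]'
python3 -m pendant '[[[0,0,0],[0,0,0],-1],[[0,0,0],[0,0,0],-1],[[0,0,0],[0,0,0],-1],[[0,0,0],[0,0,0],-1],[[0,0,0],[0,0,0],-1],[[0,0,0],[0,0,0],-1],[[0,0,0],[0,0,0],-1],[[0,0,0],[0,0,0],-1],[[0,0,0],[0,0,0],-1],[[0,0,0],[0,0,0],-1]]'
```

```text
time: 6.33
tool_pos: [458.3, -316.3, 110.0]
tcp_rot: [-3.141, 0.0, 2.79]
contact_force: [-0.5, -0.6, -0.1]
grip_width: 15.4
finger_force: 30.0
time: 7.17
tool_pos: [458.3, -316.3, 109.9]
tcp_rot: [-3.141, 0.0, 2.79]
contact_force: [-1.2, -1.6, 1.2]
grip_width: 15.6
finger_force: 30.0
```

Gripped now (15.5 mm wide, 30 N). The fingertips sit about 30 mm higher than the readout implies, so I allow for that from here on. I swing the handle along the arc.

```bash
python3 -m pendant '[[[0.09,0.21,0],[0,0,-0.98],-1],[[0.11,0.2,0],[0,0,-0.98],-1],[[0.13,0.18,0],[0,0,-0.98],-1],[[0.15,0.17,0],[0,0,-0.98],-1],[[0.17,0.15,0],[0,0,-0.98],-1],[[0.19,0.13,0],[0,0,-0.98],-1],[[0.2,0.1,0],[0,0,-0.98],-1],[[0.21,0.08,0],[0,0,-0.98],-1],[[0,0,0],[0,0,0],-1],[[0,0,0],[0,0,0],-1]]'
```

```text
time: 8.0
tool_pos: [497.8, -279.9, 110.0]
tcp_rot: [3.138, 0.003, 1.849]
contact_force: [4.4, -2.6, -2.0]
grip_width: 15.6
finger_force: 30.0
```

```bash
python3 -m pendant '[[[0.22,0.05,0],[0,0,-0.98],-1],[[0.23,0.03,0],[0,0,-0.98],-1],[[0.18,0.01,0],[0,0,-0.78],-1],[[0,0,0],[0,0,0],-1],[[0.05,0,0],[0,0,-0.2],-1],[[0,0,0],[0,0,0],-1],[[0.05,0,0],[0,0,-0.2],-1],[[0,0,0],[0,0,0],-1],[[0,0,0],[0,0,0],-1],[[0,0,0],[0,0,0],-1]]'
python3 - <<'E'
from h import *
cv2.imwrite('pics/w5.png',bot.capture('wrist')[150:400,300:560])
E
```

```text
time: 8.83
tool_pos: [518.9, -277.8, 110.0]
tcp_rot: [3.139, 0.002, 1.473]
contact_force: [2.1, -4.3, -1.3]
grip_width: 15.3
finger_force: 30.2
```

View pics/w5.png

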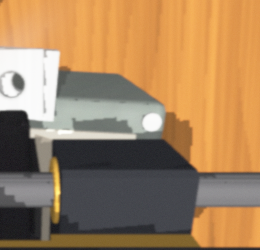

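```bash
python3 -m pendant '[[[0.05,0,0],[0,0,-0.2],-1],[[0,0,0],[0,0,0],-1],[[0.05,0,0],[0,0,-0.2],-1],[[0,0,0],[0,0,0],-1],[[0,0,0],[0,0,0],-1],[[0,0,0],[0,0,0],-1],[[0,0,0],[0,0,0],-1],[[0,0,0],[0,0,0],-1],[[0,0,0],[0,0,0],-1],[[0,0,0],[0,0,0],-1]]'
python3 -m pendant '[[[0.05,0,0],[0,0,-0.2],-1],[[0,0,0],[0,0,0],-1],[[0,0,0],[0,0,0],-1],[[0,0,0],[0,0,0],-1],[[0,0,0],[0,0,0],-1],[[0,0,0],[0,0,0],-1],[[0,0,0],[0,0,0],-1],[[0,0,0],[0,0,0],-1],[[0,0,0],[0,0,0],-1],[[0,0,0],[0,0,0],-1]]'
```

```text
time: 9.72
tool_pos: [521.7, -278.1, 109.9]
tcp_rot: [3.139, 0.002, 1.425]
contact_force: [2.1, -6.6, -2.0]
grip_width: 15.3
finger_force: 30.2
time: 10.55
tool_pos: [523.2, -278.3, 110.0]
tcp_rot: [3.139, 0.003, 1.401]
contact_force: [1.0, -6.4, -2.6]
grip_width: 15.6
finger_force: 30.2
```

```bash
python3 -m pendant '[[[0.05,0,0],[0,0,-0.2],-1],[[0,0,0],[0,0,0],-1],[[0,0,0],[0,0,0],-1],[[0,0,0],[0,0,0],-1],[[0,0,0],[0,0,0],-1],[[0,0,0],[0,0,0],-1],[[0,0,0],[0,0,0],-1],[[0,0,0],[0,0,0],-1],[[0,0,0],[0,0,0],-1],[[0,0,0],[0,0,0],-1]]'
python3 - <<'E'
from h import *
o=bot.get_obs();print(o['contact_force'],o['moment'],o['tcp_rot'])
im=bot.capture('wrist');g=cv2.cvtColor(im,6)[150:280,240:420]
cv2.imwrite('pics/w6.png',cv2.resize(im[150:280,240:420],None,fx=4,fy=4,interpolation=cv2.INTER_CUBIC))
P=bot.camera_params('wrist');
for q in[(527.5,-248,109),(527.5,-248,100)]:print(proj('wrist',q))
E
```

```text
time: 11.38
tool_pos: [524.1, -278.5, 110.0]
tcp_rot: [3.14, 0.003, 1.377]
contact_force: [-0.3, -8.7, -0.7]
grip_width: 15.2
finger_force: 30.3
[-0.2706423  -8.68929232 -0.67249262] [-1.23999348 -0.04201576  0.34782308] [3.13981115e+00 2.82425779e-03 1.37702471e+00]
[307.11640015 234.12675391]
[307.32457272 230.10274208]
```

```bash
python3 -m pendant '[[[0.06,0,0],[0,0,0],-1],[[0,0,0],[0,0,0],-1],[[0,0,0],[0,0,0],-1],[[0.04,0,0],[0,0,0],-1],[[0,0,0],[0,0,0],-1],[[0,0,0],[0,0,0],-1],[[0,0,0],[0,0,0],-1],[[0,0,0],[0,0,0],-1],[[0,0,0],[0,0,0],-1],[[0,0,0],[0,0,0],-1]]'
python3 - <<'E'
from h import *
o=bot.get_obs();print(o['contact_force'],o['moment'],o['tcp_rot'])
im=bot.capture('wrist')
cv2.imwrite('pics/w6.png',cv2.resize(im[160:290,240:420],None,fx=4,fy=4,interpolation=cv2.INTER_CUBIC))
E
```

```text
time: 12.27
tool_pos: [524.2, -278.4, 109.8]
tcp_rot: [-3.137, 0.003, 1.377]
contact_force: [-11.1, -6.9, 4.9]
grip_width: 15.2
finger_force: 30.3
[-11.0852582   -6.93958877   4.89144229] [-1.3102658   1.78274387  0.41222577] [-3.13720654e+00  2.92317621e-03  1.37703547e+00]
```

View pics/w6.png

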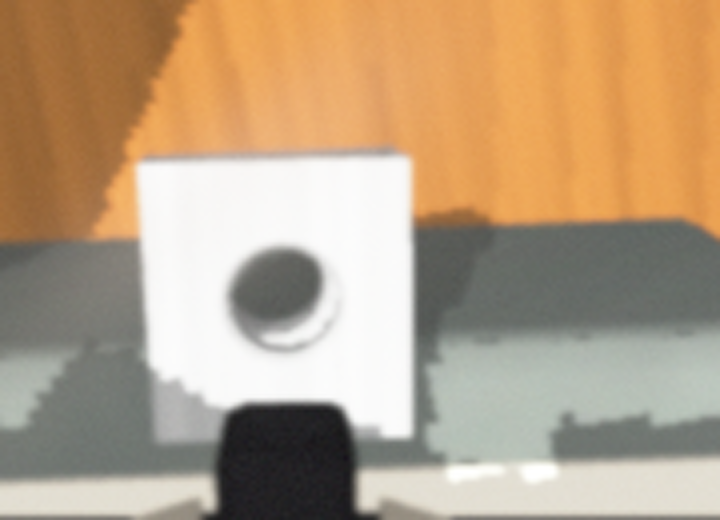

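The wrist view shows the tab squarely over the hasp, its hole at about (311,234) full-frame, and x stalls against the end stop at 11 N. The handle is off, so I release and rise.

```bash
python3 -m pendant '[[[-0.1,0,0],[0,0,0.1],-0.2],[[0,0,0],[0,0,0],-0.2],[[0,0,0],[0,0,0],-0.2],[[0,0,0],[0,0,0],-0.2],[[0,0,0],[0,0,0],-0.2],[[0,0,0.3],[0,0,0],-0.2],[[0,0,0.8],[0,0,0],0],[[0,0,0.9],[0,0,0],0.2],[[0,0,0.9],[0,0,0],0.5],[[0,0,0.8],[0,0,0],1]]'
python3 - <<'E'
from h import *
o=bot.get_obs();print(o['tool_pos'],o['tcp_rot'])
im=bot.capture('wrist')
# tab centroid (bright, near hole), predicted hasp at (527.5,-246.5)
u=proj('wrist',(527.5,-246.5,109));print(u)
t=bot.capture('top');g=cv2.cvtColor(t,cv2.COLOR_BGR2GRAY)
u=proj('top',(527.5,-246.5,109));x,y=int(u[0]),int(u[1]);print(u);print(g[y-8:y+9,x-8:x+9])
d=(np.array([449.5,149.7])-o['tool_pos'][:2]);print(d/30, (1.452-o['tcp_rot'][2])/.12)
E
```

```text
time: 13.15
tool_pos: [524.0, -276.7, 223.3]
tcp_rot: [3.14, 0.0, 1.388]
contact_force: [0.9, -0.6, -0.1]
grip_width: 59.2
finger_force: 0.0
[ 524.04143551 -276.70269928  223.3201784 ] [3.14008474e+00 4.59248468e-04 1.38839033e+00]
[305.87747923 199.43131631]
[453.99558097 230.07105218]
[[137 139 133 132 142 149 142 125 118 111 109  98  95 104 121 139 145]
 [136 138 131 132 159 187 192 185 180 174 166 152 143 142 148 157 159]
 [137 133 129 137 174 209 219 217 218 214 210 200 194 190 189 192 192]
 [139 133 131 140 184 216 224 224 223 221 221 218 218 219 220 220 218]
 [139 134 132 149 189 220 226 222 217 212 208 214 220 225 225 224 215]
 [133 134 135 159 194 221 222 218 201 186 186 196 206 220 225 214 185]
 [137 134 137 162 202 219 221 203 170 145 154 172 187 205 216 194 142]
 [138 136 136 161 201 220 218 194 146 108 117 140 171 189 204 179 118]
 [142 134 137 168 205 222 219 199 151  98  91 120 153 186 201 175 108]
 [141 137 137 174 207 221 222 210 175 131 114 131 164 194 208 177 108]
 [142 135 141 179 214 222 221 217 206 179 166 176 193 212 213 179 114]
 [144 134 140 177 210 221 222 221 218 213 207 210 217 219 218 191 141]
 [141 136 144 178 207 216 214 214 217 215 216 219 220 220 220 209 181]
 [140 138 152 181 197 200 200 199 197 197 201 210 210 218 220 215 200]
 [138 138 148 168 176 170 170 171 173 177 189 198 199 201 204 204 192]
 [133 133 134 136 130 124 127 133 142 153 160 169 173 177 183 184 182]
 [135 134 130 119  95  85  87  94 100 106 112 126 138 150 159 163 163]]
[-2.48471452 14.21342331] 0.5300806103640736
```

```bash
python3 -m pendant '[[[-0.15,0.9,0],[0,0,0.03],1],[[-0.15,0.9,0],[0,0,0.03],1],[[-0.15,0.9,0],[0,0,0.03],1],[[-0.15,0.9,0],[0,0,0.03],1],[[-0.15,0.9,0],[0,0,0.03],1],[[-0.15,0.9,0],[0,0,0.03],1],[[-0.15,0.9,0],[0,0,0.03],1],[[-0.15,0.9,0],[0,0,0.03],1],[[-0.15,0.9,0],[0,0,0.03],1],[[-0.15,0.9,0],[0,0,0.03],1]]'
python3 -m pendant '[[[-0.16,0.9,0],[0,0,0.04],1],[[-0.16,0.9,0],[0,0,0.04],1],[[-0.16,0.9,0],[0,0,0.04],1],[[-0.16,0.9,0],[0,0,0.04],1],[[-0.16,0.9,0],[0,0,0.04],1],[[-0.15,0.7,0],[0,0,0.03],1],[[0,0,0],[0,0,0],1],[[0,0,0],[0,0,0],1],[[0,0,0],[0,0,0],1],[[0,0,0],[0,0,0],1]]'
python3 - <<'E'
from h import *
o=bot.get_obs();print(o['tool_pos'],o['tcp_rot'],o['grip_width'])
im=bot.capture('wrist');cv2.imwrite('pics/w7.png',im)
c=np.array([449,149.8]);a=1.452;ex=np.array([np.cos(a),np.sin(a)]);ey=np.array([-ex[1],ex[0]])
for i in(-45,45):
  for j in(-20,20): print('pred corner',i,j,proj('wrist',[*(c+i*ex+j*ey),190]).round())
m=((im.min(2)>165)*255).astype('uint8')
for k in cv2.findContours(m,0,2)[0]:
    if cv2.contourArea(k)>500:
        r=cv2.minAreaRect(k);print(cv2.contourArea(k),np.round(r[0]),np.round(r[1]),r[2], ray('wrist',*r[0],190).round(1))
E
```

```text
time: 14.08
tool_pos: [478.1, -5.4, 220.7]
tcp_rot: [-3.141, -0.0, 1.424]
contact_force: [-0.1, 0.5, 0.5]
grip_width: 92.0
finger_force: 0.0
time: 14.92
tool_pos: [450.4, 148.4, 220.7]
tcp_rot: [-3.141, 0.0, 1.451]
contact_force: [0.3, -0.3, 1.1]
grip_width: 92.2
finger_force: 0.0
[450.37768663 148.35734893 220.73992627] [-3.14148945e+00  3.29107344e-04  1.45080810e+00] 92.15812145411591
pred corner -45 -20 [343. 343.]
pred corner -45 20 [277. 343.]
pred corner 45 -20 [346. 193.]
pred corner 45 20 [272. 194.]
7057.5 [311. 252.] [137.  76.] 90.0 [451.2 162.1 190. ]
1769.0 [573. 213.] [ 15. 154.] 8.01709270477295 [596.9 166.3 190. ]
4204.0 [613. 212.] [ 29. 159.] 9.090276718139648 [618.5 164.6 190. ]
```

```bash
python3 -m pendant '[[[0,0,-0.5],[0,0,0],1],[[0,0,-0.5],[0,0,0],1],[[0,0,-0.5],[0,0,0],1],[[0,0,-0.35],[0,0,0],1],[[0,0,-0.2],[0,0,0],0.5],[[0,0,-0.13],[0,0,0],0.2],[[0,0,0],[0,0,0],0],[[0,0,0],[0,0,0],-0.3],[[0,0,0],[0,0,0],-0.3],[[0,0,0],[0,0,0],-0.3]]'
python3 -m pendant '[[[0,0,0],[0,0,0],-0.5],[[0,0,0],[0,0,0],-0.5],[[0,0,0],[0,0,0],-0.5],[[0,0,0],[0,0,0],-0.5],[[0,0,0],[0,0,0],-0.5],[[0,0,0],[0,0,0],-0.5],[[0,0,0],[0,0,0],-0.5],[[0,0,0],[0,0,0],-0.5],[[0,0,0],[0,0,0],-0.5],[[0,0,0],[0,0,0],-0.5]]'
```

```text
time: 15.8
tool_pos: [450.7, 149.2, 156.1]
tcp_rot: [3.14, -0.0, 1.452]
contact_force: [0.9, 0.1, -0.1]
grip_width: 56.7
finger_force: 0.0
time: 16.63
tool_pos: [450.2, 149.2, 155.7]
tcp_rot: [3.141, -0.0, 1.452]
contact_force: [-2.4, 0.3, 5.8]
grip_width: 39.5
finger_force: 30.0
```

```bash
python3 -m pendant '[[[0.2,-0.2,0],[0,0,0.04],-0.5],[[0.37,-0.22,0],[0,0,0.04],-0.5],[[0.37,-0.22,0],[0,0,0.04],-0.5],[[0.37,-0.22,0],[0,0,0.04],-0.5],[[0.37,-0.22,0],[0,0,0.05],-0.5],[[0.37,-0.22,0],[0,0,0.05],-0.5],[[0.37,-0.22,0],[0,0,0.05],-0.5],[[0.37,-0.22,0],[0,0,0.05],-0.5],[[0.37,-0.22,0],[0,0,0.05],-0.5],[[0.2,-0.19,0],[0,0,0.04],-0.5]]'
python3 -m pendant '[[[-0.01,-0.2,0],[0,0,0],-0.5],[[-0.01,-0.2,0],[0,0,0],-0.5],[[-0.01,-0.2,0],[0,0,0],-0.5],[[-0.01,-0.2,0],[0,0,0],-0.5],[[-0.01,-0.2,0],[0,0,0],-0.5],[[-0.01,-0.2,0],[0,0,0],-0.5],[[-0.01,-0.2,0],[0,0,0],-0.5],[[0,0,0],[0,0,0],-0.5],[[0,0,0],[0,0,0],-0.5],[[0,0,0],[0,0,0],-0.5]]'
python3 - <<'E'
from h import *
o=bot.get_obs();t=bot.capture('top');w=bot.capture('wrist');cv2.imwrite('pics/t8.png',t);cv2.imwrite('pics/w8.png',w)
m=((t.min(2)>190)*255).astype('uint8')
for k in cv2.findContours(m,0,2)[0]:
    r=cv2.boundingRect(k)
    if cv2.contourArea(k)>60 and 250<r[0]<430 and 160<r[1]<300: q=cv2.minAreaRect(k);print(r,ray('top',*q[0],190).round(1))
E
```

```text
time: 17.47
tool_pos: [551.6, 85.1, 155.7]
tcp_rot: [-3.142, -0.001, 1.506]
contact_force: [-3.4, 5.6, 7.5]
grip_width: 39.9
finger_force: 30.0
time: 18.3
tool_pos: [548.9, 41.4, 155.7]
tcp_rot: [3.141, 0.001, 1.505]
contact_force: [-0.4, -0.8, 5.2]
grip_width: 39.7
finger_force: 30.0
(346, 221, 12, 12) [528.8   3.6 190. ]
(318, 217, 17, 15) [531.   66.7 190. ]
(382, 213, 25, 15) [542.6 -89.  190. ]
(265, 185, 38, 10) [616.4 160.  190. ]
(265, 174, 39, 8) [644.3 158.4 190. ]
```

```bash
python3 -m pendant '[[[0,0,0],[0,0,0],0.1],[[0,0,0],[0,0,0],0.1],[[0,0,0],[0,0,0],0.1],[[0,0,0],[0,0,0],0.1],[[0,0,0.5],[0,0,0],0.1],[[0,0,0.8],[0,0,0],0.1],[[0,0,0.7],[0,0,0],0],[[0.05,0.8,0],[0,0,0],-1],[[0.05,0.8,0],[0,0,0],-1],[[0.05,0.7,0],[0,0,0],-1]]'
python3 -m pendant '[[[0,0,0],[0,0,0],-1],[[0,0,0],[0,0,0],-1],[[0,0,0],[0,0,0],-1],[[0,0,0],[0,0,0],-1],[[0,0,-0.4],[0,0,0],-1],[[0,0,-0.7],[0,0,0],-1],[[0,0,-0.6],[0,0,0],-1],[[0,0,-0.3],[0,0,0],-1],[[0,0,0],[0,0,0],-1],[[0,0,0],[0,0,0],-1]]'
```

```text
time: 19.23
tool_pos: [553.5, 112.4, 215.7]
tcp_rot: [3.141, -0.0, 1.505]
contact_force: [-0.2, -0.9, 0.1]
grip_width: 30.6
finger_force: 0.0
time: 20.07
tool_pos: [553.6, 111.1, 155.6]
tcp_rot: [-3.141, 0.0, 1.505]
contact_force: [0.3, -0.4, -0.8]
grip_width: 0.4
finger_force: 0.0
```

```bash
python3 -m pendant '[[[-0.01,-0.2,0],[0,0,0],-1],[[-0.02,-0.4,0],[0,0,0],-1],[[-0.05,-0.7,0],[0,0,0],-1],[[-0.05,-0.7,0],[0,0,0],-1],[[-0.04,-0.5,0],[0,0,0],-1],[[0,0,0],[0,0,0],-1],[[0,0.3,0.3],[0,0,0],-1],[[0,0.3,0.7],[0,0,0],-1],[[0,0.3,0.7],[0,0,0],-1],[[0,0.3,0.3],[0,0,0],-1]]'
python3 - <<'E'
from h import *
o=bot.get_obs();t=bot.capture('top');w=bot.capture('wrist');s=bot.capture('scene')
for n,i in(('t9',t),('w9',w),('s9',s)):cv2.imwrite(f'pics/{n}.png',i)
for n,i in(('top',t),('wrist',w)):
    m=((i.min(2)>190)*255).astype('uint8')
    for k in cv2.findContours(m,0,2)[0]:
        if cv2.contourArea(k)>60:
            q=cv2.minAreaRect(k);p=ray(n,*q[0],50)
            if 350<p[0]<720 and -200<p[1]<230: print(n,np.round(q[0]),np.round(q[1]),'z190',ray(n,*q[0],190).round(),'z50',p.round())
E
```

```text
time: 20.9
tool_pos: [549.6, 74.2, 219.2]
tcp_rot: [3.136, -0.001, 1.506]
contact_force: [1.1, 0.2, -0.4]
grip_width: 0.3
finger_force: 0.0
top [336. 222.] [11. 11.] z190 [539.  41. 190.] z50 [560.  35.  50.]
top [390. 221.] [16. 23.] z190 [540. -79. 190.] z50 [ 561. -100.   50.]
top [309. 222.] [20. 11.] z190 [541. 103. 190.] z50 [561. 104.  50.]
top [273. 188.] [15.  7.] z190 [620. 185. 190.] z50 [651. 196.  50.]
top [272. 177.] [ 6. 15.] z190 [646. 184. 190.] z50 [680. 196.  50.]
wrist [409. 150.] [  5. 239.] z190 [602. 140. 190.] z50 [638. 137.  50.]
wrist [481. 149.] [ 29. 273.] z190 [639. 138. 190.] z50 [701. 134.  50.]
wrist [432. 149.] [ 30. 271.] z190 [614. 140. 190.] z50 [658. 137.  50.]
```

Picture budget is used up, so I clear the arm and check numerically against the first top view.

```bash
python3 -m pendant '[[[-0.2,0.6,0.9],[0,0,0],-1],[[-0.2,0.7,0.9],[0,0,0],-1],[[-0.3,0.8,0.5],[0,0,0],-1],[[-0.5,0.8,0],[0,0,0],-1],[[-0.5,0.8,0],[0,0,0],-1],[[-0.5,0.8,0],[0,0,0],-1],[[-0.5,0.8,0],[0,0,0],-1],[[-0.5,0.8,0],[0,0,0],-1],[[-0.3,0.5,0],[0,0,0],-1],[[0,0,0],[0,0,0],-1]]'
python3 - <<'E'
from h import *
t=bot.capture('top');cv2.imwrite('pics/t10.png',t);a=cv2.imread('pics/top0.png')
g=cv2.cvtColor(t,6);g0=cv2.cvtColor(a,6)
print('chute now');print(g[195:256:4,340:426:4]);print('before');print(g0[195:256:4,340:426:4])
m=((t.min(2)>170)*255).astype('uint8')
for k in cv2.findContours(m,0,2)[0]:
    q=cv2.minAreaRect(k)
    if cv2.contourArea(k)>60 and 230<q[0][0]<520 and 140<q[0][1]<310: print(np.round(q[0],1),np.round(q[1]),round(q[2]))
for n,b in(('kept',(258,170,342,200)),('ring',(375,258,418,300)),('padlock',(425,272,465,305)),('oil',(370,130,410,172))):
    x0,y0,x1,y1=b;print(n,cv2.absdiff(g,g0)[y0:y1,x0:x1].mean().round(1),cv2.phaseCorrelate(np.float32(g0[y0:y1,x0:x1]),np.float32(g[y0:y1,x0:x1])))
E
```

```text
time: 21.88
tool_pos: [441.1, 273.0, 283.2]
tcp_rot: [-3.139, 0.0, 1.509]
contact_force: [0.4, -0.4, -0.0]
grip_width: 0.5
finger_force: 0.0
chute now
[[ 94  90 106  99  96 131 136 130 137 136 133 137 136 138 137 137 135 133
  130 131 130 129]
 [ 94 107 222 225 228 227 226 223 223 223 221 219 211 203 195 191 182 177
  165 153 113 125]
 [ 91 101 133 133 138 154 172 185 189 195 213 226 230 229 228 232 230 232
  232 229 132 105]
 [ 91 110 134 151 150 141 124 109 107 107 108 105 109 105 106 104 103 108
  104 119 107 137]
 [ 89 110 134 153 154 156 153 153 147 131 141 132 121 120 114 108 104 102
  105 178 135 141]
 [ 91 115 151 158 156 156 155 153 152 152 224 228 225 225 225 229 226 198
  107 172 133 141]
 [ 90 113 149 155 157 156 157 157 156 158 226 226 225 223 221 209 187 131
  110 164 135 143]
 [ 88 119 136 156 152 155 153 157 157 155 222 192 195 195 198 196 226 148
  225 166 130 137]
 [ 89 115 148 156 158 157 155 155 154 154 221 184 172 137 107  79 113 225
  143 148 139 139]
 [ 91 118 151 156 159 160 155 158 158 162 227 123 119 158 169 194 217 187
  182 146 142 144]
 [ 92 116 151 157 1
[... 1870 characters left out ...]
 152 154 158 169 178 179 192 196 203 212 213 221 223
  224 224 151 150]
 [101  92  94  94 124 147 146 149 150 149 149 152 152 152 152 154 153 155
  153 152 153 155]]
[395.5 279. ] [32. 31.] 90
[381.4 247.7] [73.  7.] 3
[455.  229.9] [13. 13.] 6
[396.1 226.4] [39. 34.] 2
[490.2 235.8] [53. 52.] 7
[383.  200.9] [72.  6.] 3
[299.4 190.3] [71.  9.] 2
[300.  178.3] [70.  7.] 2
[388.2 150.9] [23. 17.] 43
kept 1.6 ((0.018079251275182173, -0.04220465575713028), 0.9364067268371582)
ring 2.8 ((0.6304819061220286, 0.47387058578123487), 0.9574721786122263)
padlock 31.9 ((0.32741838702421333, 0.0434062428593478), 0.6148950166172451)
oil 1.9 ((0.11092565887566153, 0.48983177766853103), 0.9532130172517564)
```

```bash
python3 -m pendant '[[[0,0,0],[0,0,0],-1],[[0,0,0],[0,0,0],-1],[[0,0,0],[0,0,0],-1],[[0,0,0],[0,0,0],-1],[[0,0,0],[0,0,0],-1],[[0,0,0],[0,0,0],-1],[[0,0,0],[0,0,0],-1],[[0,0,0],[0,0,0],-1],[[0,0,0],[0,0,0],-1],[[0,0,0],[0,0,0],-1]]'
python3 - <<'E'
from h import *
a=cv2.imread('pics/t10.png').astype(int);b=bot.capture('top');a0=cv2.imread('pics/top0.png').astype(int)
d=abs(b-a).max(2)[195:256,340:426];print('motion',d.max(),d.mean())
ys,xs=np.where(abs(b-a0).max(2)[200:250,345:424]>35);print('offcut px',xs.min()+345,xs.max()+345,ys.min()+200,ys.max()+200)
for z in(20,50,80):print(z,ray('top',xs.mean()+345,ys.mean()+200,z).round())
if d.max()<40: print(bot.close_job())
E
```

```text
time: 22.77
tool_pos: [443.3, 270.7, 284.4]
tcp_rot: [3.141, -0.0, 1.506]
contact_force: [0.2, 0.3, 0.3]
grip_width: 0.6
finger_force: 0.0
motion 34 2.2687762104460543
offcut px 382 414 218 240
20 [ 541. -126.   20.]
50 [ 537. -121.   50.]
80 [ 533. -116.   80.]
the job is handed in; nothing more can be done
None
```

I swung the isolator fully to off and pushed the offcut into the chute, where it lies at rest; the job is handed in. The final checks compared camera images: the long piece, ring and oil bottle are unmoved, but the padlock check was less certain, probably because of a shadow change.

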